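# Load the bench tape magazine

### The job

Refill the tape magazine on the packing bench with the two rolls of tape that stand in the cradle. Push each roll, standing on edge, down through the sprung flap on top of the filling tower, far enough that it rolls away down the track and the flap springs shut behind it: first the part-used (smaller) roll, so that it comes out first and lies against the front stop, then the new (larger) roll, which must lie behind it. Do not disturb the tape dispenser, stapler, cutter or mug.

Things in the scene. Friction and masses are not known exactly. Their poses are not given: they have to be found in the camera images.
- magazine: Fixed gravity-feed tape magazine of grey sheet steel, 290 long, 49 wide, about 205 high. Origin on the worktop under its middle; x runs from the low front end (front stop, 140 mm out at -x) up to the filling tower (+x). Track 43 wide inside, sloping down to -x at 16 degrees; its surface is 79 mm above the worktop below the mouth's centre, 15 at the stop. A roll let go on it rolls down by itself.
- mouth (a point): Centre of the filling mouth at the tower's rim, 198 mm above the worktop; axes as the magazine's. Mouth 96 mm long (x), 43 wide (y), shut by the flap 5 mm below the rim. Each long side wall has a thumb cut-out, 54 mm wide along x, centred here, 70 deep, open to the outside: fingers holding a roll by its flat sides can follow it down and open there. Flared lips rise 7 mm above the rim beside them.
- flap (a joint): Sprung steel flap, 98 mm long, hinged at the rear (+x) rim: 0 rad shut, turns down into the tower, 1.45 at its stop, hanging at the rear wall. Its spring always shuts it (damped, about half a second). A roll's weight opens it only a crack; pushing one through takes 2 to 6 N. Let go with its top less than 25 mm below the rim it stays wedged or is pushed back up; lower down it rolls away.
- used_roll_center (a point): Centre of the part-used roll of clear tape: 67 mm diameter, 36 mm wide, core hole 38 mm, about 0.11 kg; starts standing on edge in the cradle. z axis = axis of the roll (level), the fingers close along it.
- new_roll_center (a point): Centre of the new roll of brown packing tape: 79 mm diameter, 36 mm wide, core hole 38 mm, about 0.16 kg; starts standing on edge in the cradle, 98 to 122 mm from the other roll; which one is on which side varies. z axis = axis of the roll (level), the fingers close along it.
- cradle: Fixed cradle, two 10 mm steel rods along its y axis, 236 mm long, 50 mm apart, between plywood end plates 84 mm wide and 30 mm high; origin on the worktop under its middle. The rolls stand across the rods with their axes along its y.
- seat_front (a point): Point in the magazine where the centre of the used roll lies when it rests on the track against the front stop.
- seat_second (a point): Point in the magazine where the centre of the new roll lies when it rests on the track against the used roll in front of it.
- tape_dispenser: Bystander: grey bench tape dispenser, 135x46x74 mm, origin under its middle.
- stapler: Bystander: stapler, 120x32x44 mm, origin under its middle.
- cutter: Bystander: snap-blade box cutter lying flat, 131x18x14 mm, origin under its middle.
- mug: Bystander: dark mug, 68 mm diameter, 62 mm high, origin under its middle.
Mind the look-alikes: they are no part of the job. What is shaped like the part that bears new_roll_center but black is not meant.

How it is judged:
On the way, in this order (a step that is already met when the one before it is completed fails the run):
1. the used roll itself pushes the flap open in the mouth (value of joint flap above 0.6 rad and distance between used_roll_center and mouth below 0.08 m and contact force between flap and used_roll above 0.2 N), for 0.1 s.
2. the used roll lies at the front stop and the flap has shut behind it (distance between used_roll_center and seat_front below 0.012 m and value of joint flap below 0.08 rad), for 0.2 s.
3. the new roll itself pushes the flap open in the mouth (value of joint flap above 0.6 rad and distance between new_roll_center and mouth below 0.08 m and contact force between flap and new_roll above 0.2 N), for 0.1 s.
At the end, for the whole second after the job is handed in: Both rolls lie still on the magazine's track: the used roll against the front stop (centre within 12 mm of its seat), the new roll behind it, touching it (within 12 mm of its seat), and the flap is shut (less than 0.08 rad) (all of step 2 and distance between new_roll_center and seat_second below 0.012 m and linear speed of each of used_roll, new_roll below 0.02 m/s).
It fails at once if a bystander (tape dispenser, stapler, cutter, mug) is moved by more than 30 mm (distance of any of tape_dispenser, stapler, cutter, mug from where it was at the start of the episode above 0.03 m).
It also fails if it takes over 70 s, if anything falls off the work surface, if the arm or the gripper's body presses on something with over 40 N, if the wrist force passes 120 N, or if a joint passes its speed limit or range.

### The arm

A 7-joint arm with a two-finger parallel gripper is mounted at the origin on a cart in front of the work surface, level with it; the furniture and walls round the work are solid. World frame = base frame: x ahead of the robot, y to its left, z up, the work surface at z = 0. Lengths are in m, angles in rad, forces in N, time in s.
With the tool pointing down it reaches from about 0.425 to 1.025 m from the base axis. Payload 9.4 kg.
Tool frame: the origin (TCP) lies at the very end of the fingers, on their centre line; the grasp point (between the pads) lies 19 mm behind it; y points along the fingers, x is the direction in which the jaws open and shut, and the axes are right-handed (so a half turn about y gives the same grasp; the last joint's range is limited). The gripper opens to 93 mm and grips with 3 to 60 N. Pads are 15 mm wide; open, the fingers measure 128 mm over their backs; the gripper's body (75 mm by 188 mm) begins 65 mm behind the grasp point.
Start: joints at [1.106, 0.599, -0.003, 1.599, 0.002, 0.943, -0.08], TCP at [0.274, -0.671, 0.219] pointing down, gripper open.
Joint ranges: [-2.57, 2.57], [-0.35, 1.97], [-1.29, 1.29], [0.11, 2.56], [-1.05, 4.19], [0.11, 1.86], [-2.63, 2.63]. Speed limits (rad/s): [2.22, 2.22, 3.01, 3.01, 3.14, 3.14, 3.14].

### API

Orientations are given as a unit quaternion [w, x, y, z].
In Python, from bench import monitor, imaging, finish_job gives the robot as it stands.
- The arm moves only by the tool carry_out, never from a script. Its arguments are lists of equal length, an entry for each row: "linear": the shift along the tool's x, y, z in mm, a list of three; "turn": the turn, a rotation vector about the tool's x, y, z in rad, a list of three; "fingers": the finger opening in mm, from 0 to 93. A call has 1 to 20 rows; each row shifts and turns the commanded pose from where the row before left it, along the tool's axes as they then stand; what a row does not reach is not made up. A row lasts 1/8 s, in which the tool goes at most 62.5 mm and 10.7 degrees, less where a joint would pass 70% of its speed; a pose out of reach is approached as far as the arm can. A call with a gripper value outside its range is refused whole. The fingers move at their own pace and stop on an object; "squeeze" is the grip in N (left out, the last holds). Time passes only in rows, so rows that do not move let the fingers close. It gives the time, the measured TCP pose, the force and the opening at its end, in the units of the state.
- monitor.read_state(): the state, without advancing time (a new reading comes with each control period).
- imaging.camera(name): name is "scene" or "top"; returns a dict with "frame" (480x640x3 uint8, blue, green, red), "fx", "fy", "cx", "cy" (pixels), "dist_coeffs" ([k1, k2, p1, p2, k3] as OpenCV has them; the pictures are not rectified), "pose" (4x4, takes a point from camera to world coordinates). Camera axes: x right, y down, z forward; pixel columns grow to the right and rows downward; lengths in m; the calibration is good to about 2 mm. A picture is of the moment at which its call begins. There is no depth.
- finish_job(): hands the job in, once; it reports no verdict.
The state is a dict: "t": time; "q": joint angles; "joint_vel": joint speeds; "joint_torque": joint torques, N m; "tcp_pos": TCP position; "orientation": TCP orientation; "wrist_force": force on the tool from outside, world axes, zero at the start; "torque": the same for the moment, N m; "grip_width": opening from 0.0 (shut) to 1.0 (fully open).
Only numpy, scipy, OpenCV 4.12 (cv2) and the standard library are available. Lean on these libraries where they do the work, as an engineer would, in place of code of your own. Each camera call takes 0.05 s, during which the arm holds its last target.

## Working session

There is one attempt and no reset: what is moved stays moved. The work goes in short steps, Python scripts to look and compute and a tool call to move; the robot and the scene stay as the last step left them, time stands still between calls to the robot, and variables do not carry over. Pictures are saved under pics/ and viewed, and the job is handed in when it is done.

Besides the shell and the picture viewer there is one more tool, called as a command line: name --argument value ..., lists and objects as JSON in quotes. carry_out: Moves the arm, as the interface text tells. Its arguments: {"type":"object","properties":{"linear":{"type":"array"},"turn":{"type":"array"},"fingers":{"type":"array"},"squeeze":{"type":"number"}},"required":["linear","turn","fingers"]}

```bash
mkdir -p pics; ls; python3 - <<'E'
from bench import monitor, imaging
import cv2,pickle
s=monitor.read_state(); print(s)
d={}
for n in ("scene","top"):
    c=imaging.camera(n); d[n]=c; cv2.imwrite(f"pics/{n}0.png",c["frame"]); print(n,c["fx"],c["fy"],c["cx"],c["cy"],c["dist_coeffs"],c["pose"])
pickle.dump(d,open("c0.pkl","wb"))
E
```

```text
pics
{'t': 0.0, 'q': array([ 1.10630099,  0.60014495, -0.00254231,  1.60010719,  0.00182181,
        0.94288716, -0.07980659]), 'joint_vel': array([ 0.00059401,  0.00092112, -0.00209764, -0.00096651, -0.00117281,
        0.00115301, -0.00099642]), 'joint_torque': array([-5.87461018e-04, -7.65067148e+01,  1.49796735e+00, -2.52350718e+01,
       -5.21969260e-02,  1.70585018e-02,  1.21258377e-04]), 'tcp_pos': array([ 0.27395607, -0.6707347 ,  0.21775377]), 'orientation': array([ 0.58724124, -0.58672927,  0.39475144, -0.39378649]), 'wrist_force': array([0.16922305, 0.33241438, 0.22811552]), 'torque': array([-0.00322278, -0.09332557, -0.02883457]), 'grip_width': 0.9996285047319614}
scene 547.8645825961075 547.8645825961075 322.12936844475644 246.05608146273778 [-0.01233491  0.          0.          0.          0.        ] [[-0.57070642 -0.53797097  0.62038812 -0.37726659]
 [-0.82093213  0.39136005 -0.41582178  0.82145075]
 [-0.01909508 -0.7466087  -0.66498935  1.06212961]
 [ 0.          0.          0.          1.        ]]
top 537.7497978462902 537.7497978462902 315.785535043942 242.62763619477474 [-0.15067587  0.          0.          0.          0.        ] [[-0.02452441 -0.99315234  0.11422337  0.3198383 ]
 [-0.9995212   0.02651568  0.0159463   0.21381081]
 [-0.01886582 -0.11377761 -0.9933271   1.57491704]
 [ 0.          0.          0.          1.        ]]
```

View pics/scene0.png

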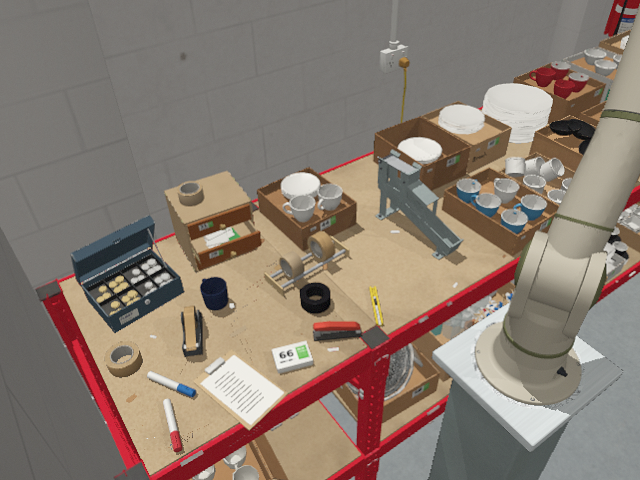

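View pics/top0.png

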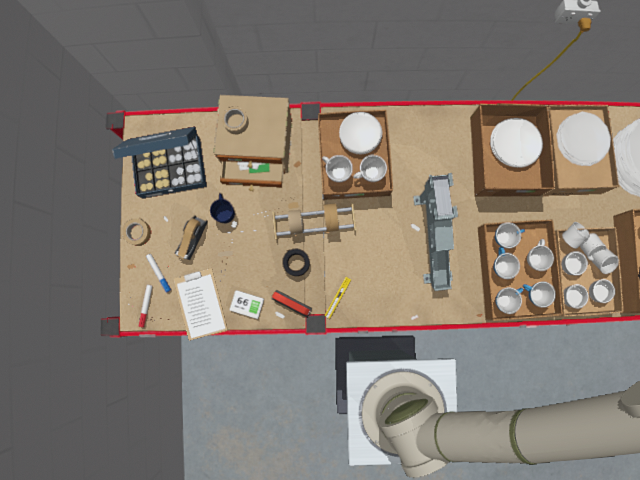

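```bash
python3 - <<'E'
import pickle,cv2
d=pickle.load(open("c0.pkl","rb"))
s=d["scene"]["frame"];t=d["top"]["frame"]
def cr(im,x,y,w,h,k,n):
    cv2.imwrite(f"pics/{n}.png",cv2.resize(im[y:y+h,x:x+w],None,fx=k,fy=k,interpolation=cv2.INTER_CUBIC))
cr(s,255,220,100,75,8,"s_cr"); cr(t,265,195,100,55,8,"t_cr"); cr(s,365,145,106,120,5,"s_mag"); cr(t,405,165,60,135,4.4,"t_mag")
E
```

```text
(no output)
```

View pics/s_cr.png

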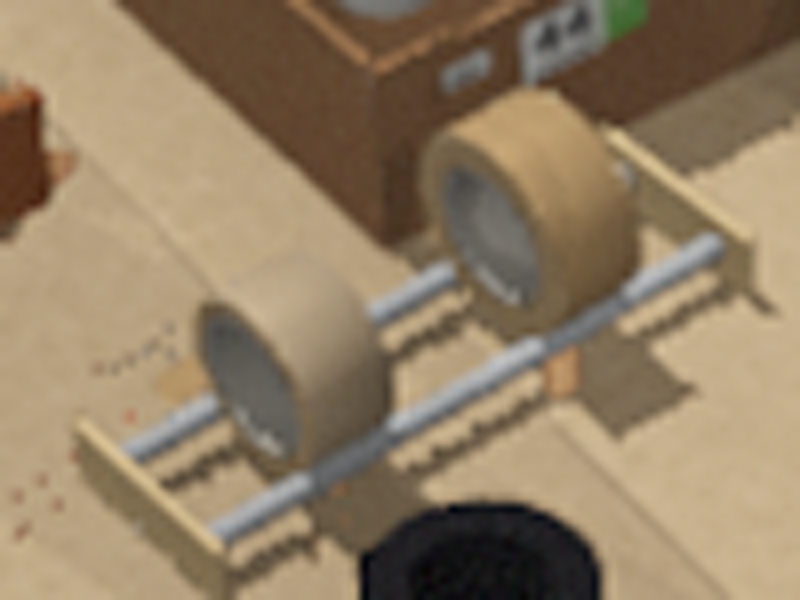

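View pics/t_cr.png

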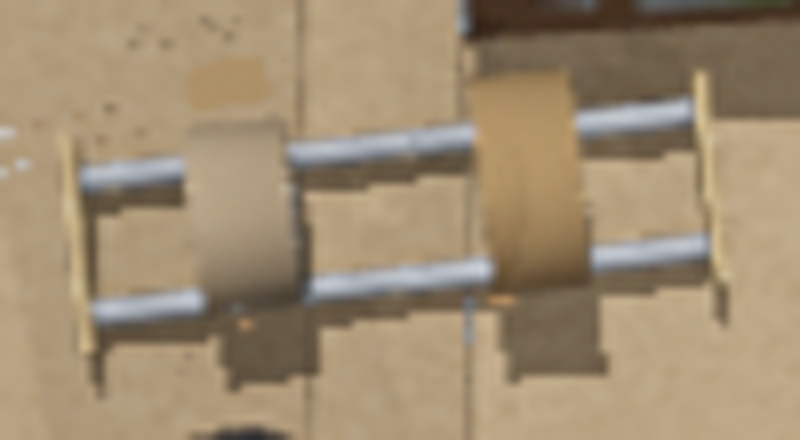

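View pics/s_mag.png

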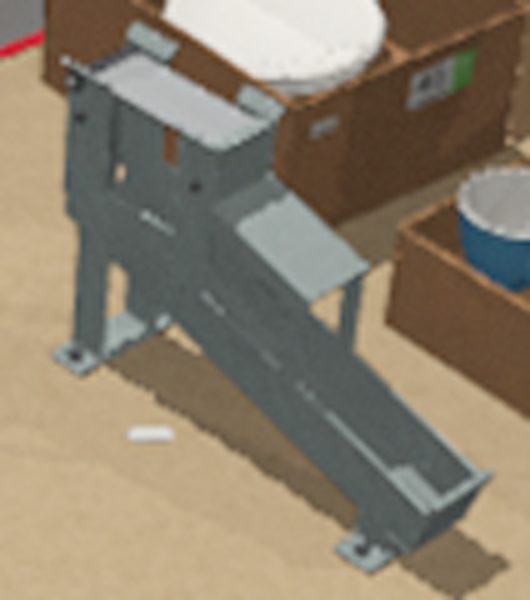

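View pics/t_mag.png

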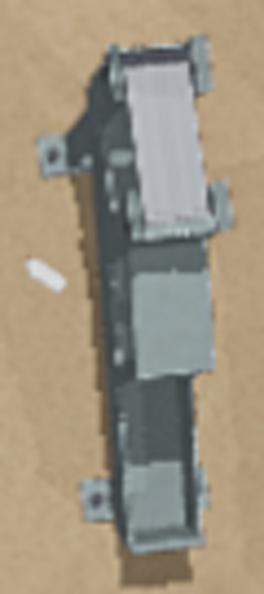

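```bash
python3 - <<'E'
import pickle,cv2
d=pickle.load(open("c0.pkl","rb"))
s=d["scene"]["frame"];t=d["top"]["frame"]
def cr(im,x,y,w,h,k,n):
    o=cv2.resize(im[y:y+h,x:x+w],None,fx=k,fy=k,interpolation=cv2.INTER_CUBIC)
    for i in range(0,w,5): cv2.line(o,(i*k,0),(i*k,6 if i%10 else 14),(0,0,255),1); 
    for i in range(0,w,10): cv2.putText(o,str(x+i),(i*k,24),0,.35,(0,0,255))
    for i in range(0,h,5): cv2.line(o,(0,i*k),(6 if i%10 else 14,i*k),(0,0,255),1)
    for i in range(0,h,10): cv2.putText(o,str(y+i),(14,i*k+4),0,.35,(0,0,255))
    cv2.imwrite(f"pics/{n}.png",o)
cr(t,410,165,60,60,10,"t_mouth"); cr(t,415,245,50,50,11,"t_front"); cr(s,370,145,70,60,10,"s_mouth")
cr(s,425,215,50,50,11,"s_front")
E
```

```text
(no output)
```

View pics/t_mouth.png

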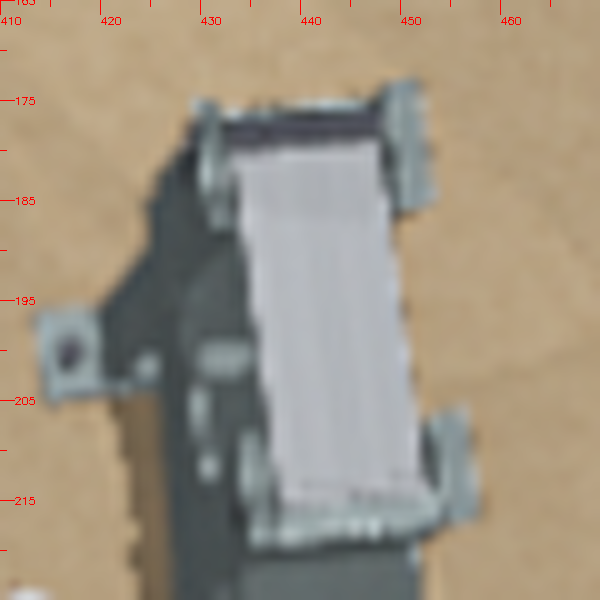

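View pics/t_front.png

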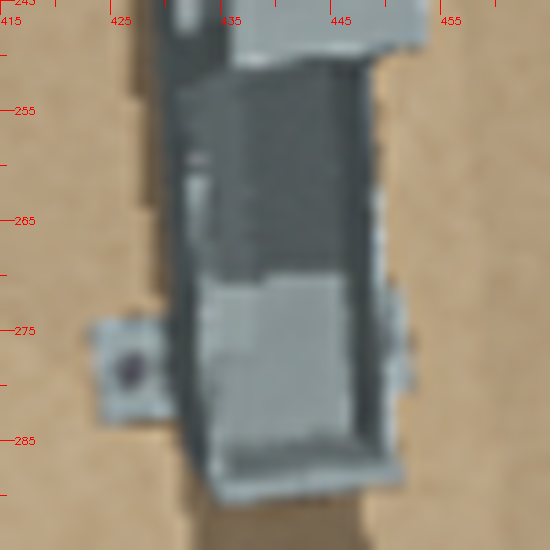

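View pics/s_mouth.png

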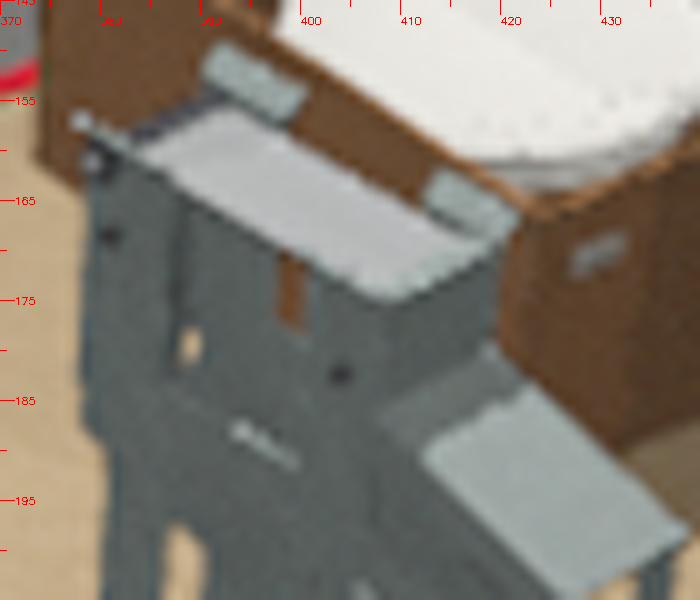

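View pics/s_front.png

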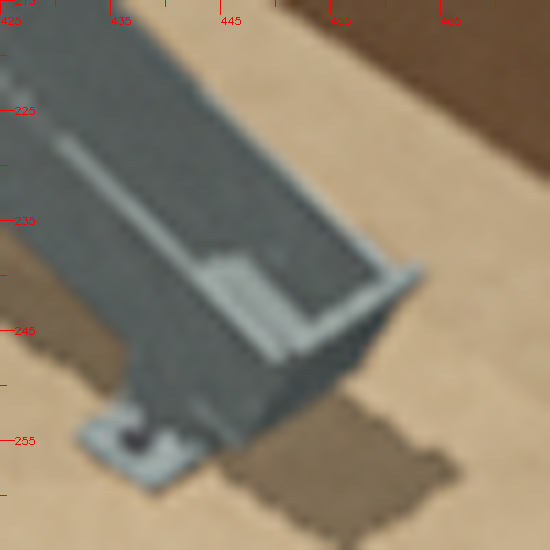

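```bash
cat > h.py <<'E'
import pickle,cv2,numpy as np
from scipy.optimize import least_squares
d=pickle.load(open("c0.pkl","rb"))
def proj(n,P):
    c=d[n];T=np.linalg.inv(c["pose"]);K=np.array([[c["fx"],0,c["cx"]],[0,c["fy"],c["cy"]],[0,0,1.]])
    r,_=cv2.Rodrigues(T[:3,:3])
    return cv2.projectPoints(np.atleast_2d(np.array(P,float)),r,T[:3,3],K,np.array(c["dist_coeffs"]))[0][:,0]
def ray(n,px,z):
    c=d[n];K=np.array([[c["fx"],0,c["cx"]],[0,c["fy"],c["cy"]],[0,0,1.]])
    u=cv2.undistortPoints(np.array([[px]],float),K,np.array(c["dist_coeffs"]))[0,0]
    v=c["pose"][:3,:3]@[u[0],u[1],1];o=c["pose"][:3,3]
    return o+v*(z-o[2])/v[2]
E
python3 - <<'E'
from h import *
np.set_printoptions(precision=4,suppress=True)
for n,px,z,l in [("top",(416.8,200),.003,"boltR"),("top",(426,278.5),.003,"boltF"),("top",(447.8,180),.193,"flapR rear"),("top",(452.3,213),.193,"flapR front"),("top",(433.8,181),.193,"flapL rear"),("top",(435,195),.193,"flapL cut"),("top",(437,207),.193,"flapL cut2"),("top",(438,215),.193,"flapFL"),
 ("scene",(437.5,254.5),.003,"boltF"),
 ("scene",(407,174.8),.198,"rim FL"),("scene",(419.5,168.5),.198,"rimFR"),("scene",(378,157),.198,"rimRL")]:
    print(l,n,ray(n,px,z))
# cradle fit
pts=[[-1,1],[1,1],[-1,-1],[1,-1]]
obs={"top":{(1,1):(273.5,212.1),(-1,1):(276,238.75),(1,-1):(352.75,204),(-1,-1):(355.3,230.5)},
"scene":{(1,1):(265,273.1),(-1,1):(282.75,288.75),(1,-1):(331.25,236.25),(-1,-1):(348.75,250)}}
def W(p,P):
    c,s=np.cos(p[2]),np.sin(p[2]); P=np.array(P,float)
    return np.c_[p[0]+c*P[:,0]-s*P[:,1],p[1]+s*P[:,0]+c*P[:,1],P[:,2]]
def res(p):
    r=[]
    for n in obs:
        k=list(obs[n]); r.append(proj(n,W(p,[[a*.042,b*.121,.030] for a,b in k]))-np.array([obs[n][q] for q in k]))
    return np.concatenate(r).ravel()
f=least_squares(res,[.6,.2,0]);print("cradle",f.x,"\n",f.fun.reshape(-1,2))
for n,px,z,l in [("top",(273.5,212.1),.03,""),("top",(276,238.75),.03,""),("top",(352.75,204),.03,""),("top",(355.3,230.5),.03,"")]: print(ray(n,px,z))
# rolls in cradle: y profile at top of roll
E
```

```text
boltR top [ 0.6203 -0.0649  0.003 ]
boltF top [ 0.3862 -0.0812  0.003 ]
flapR rear top [ 0.6358 -0.1165  0.193 ]
flapR front top [ 0.5473 -0.1233  0.193 ]
flapL rear top [ 0.6339 -0.079   0.193 ]
flapL cut top [ 0.5962 -0.08    0.193 ]
flapL cut2 top [ 0.5641 -0.0836  0.193 ]
flapFL top [ 0.5429 -0.0851  0.193 ]
boltF scene [ 0.3882 -0.0855  0.003 ]
rim FL scene [ 0.534  -0.0778  0.198 ]
rimFR scene [ 0.5367 -0.1266  0.198 ]
rimRL scene [ 0.6518 -0.0707  0.198 ]
cradle [0.5593 0.2416 0.0843] 
 [[-2.0101 -0.0908]
 [-1.6671  1.6459]
 [ 1.1381 -1.147 ]
 [ 1.997   0.7028]
 [-1.7576 -0.5566]
 [-0.9709  0.9199]
 [ 0.3932 -1.8931]
 [ 2.2497 -0.985 ]]
[0.5905 0.3599 0.03  ]
[0.5119 0.3537 0.03  ]
[0.608 0.128 0.03 ]
[0.5298 0.1232 0.03  ]
```

```bash
cat >> h.py <<'E'
def W(p,P):
    c,s=np.cos(p[2]),np.sin(p[2]); P=np.atleast_2d(np.array(P,float))
    return np.c_[p[0]+c*P[:,0]-s*P[:,1],p[1]+s*P[:,0]+c*P[:,1],P[:,2]]
def crop(n,name,x,y,w,h,k,curves,im=None):
    im=d[n]["frame"] if im is None else im
    o=cv2.resize(im[y:y+h,x:x+w],None,fx=k,fy=k,interpolation=cv2.INTER_CUBIC)
    for P,col in curves:
        q=(proj(n,P)-[x,y]+.5)*k-.5
        cv2.polylines(o,[np.round(q*16).astype(np.int32)],False,col,1,cv2.LINE_AA,4)
    cv2.imwrite(f"pics/{name}.png",o)
def circ(p,y,R,zc,x0=0): 
    a=np.linspace(0,2*np.pi,60); return W(p,np.c_[x0+R*np.cos(a),0*a+y,zc+R*np.sin(a)])
E
python3 - <<'E'
from h import *
np.set_printoptions(precision=4,suppress=True)
obs={"top":{(1,1):(273.5,212.1),(-1,1):(276,238.75),(1,-1):(352.75,204),(-1,-1):(355.3,230.5)},
"scene":{(1,1):(265,273.1),(-1,1):(282.75,288.75),(1,-1):(331.25,236.25),(-1,-1):(348.75,250)}}
def res(p):
    r=[]
    for n in obs:
        k=list(obs[n]); r.append(proj(n,W(p,[[a*.042,b*p[3],.030] for a,b in k]))-np.array([obs[n][q] for q in k])+.44)
    return np.concatenate(r).ravel()
f=least_squares(res,[.6,.2,0,.118]);p=f.x;print("cradle",p,"\n",f.fun.reshape(-1,2))
pu=(ray("top",(245/8+264.56,211/8+194.56),.08)); pn=ray("top",(529/8+264.56,180/8+194.56),.095)
for q in (pu,pn):
    c,s=np.cos(p[2]),np.sin(p[2]); e=q[:2]-p[:2]; print(q,[c*e[0]+s*e[1],-s*e[0]+c*e[1]])
    
yu=-np.sin(p[2])*(pu-[*p[:2],0])[0]+np.cos(p[2])*(pu[1]-p[1]); yn=-np.sin(p[2])*(pn[0]-p[0])+np.cos(p[2])*(pn[1]-p[1])
zr=.02
C=[]
for a in(-.025,.025): C.append((W(p,[[a,-.115,zr],[a,.115,zr]]),(0,255,0)))
for b in(-1,1): C.append((W(p,[[-.042,b*p[3],.03],[.042,b*p[3],.03]]),(255,0,0)))
for y,R in((yu,.0335),(yn,.0395)):
    zc=zr+np.sqrt((R+.005)**2-.025**2)
    for o in(-.018,.018): C.append((circ(p,y+o,R,zc),(0,0,255)))
crop("scene","o_s",255,220,100,75,8,C); crop("top","o_t",265,195,100,55,8,C)
E
```

```text
cradle [0.5606 0.2427 0.078  0.116 ] 
 [[-0.1685 -0.5609]
 [ 0.0006  1.186 ]
 [-0.4056 -0.7429]
 [ 0.2573  1.126 ]
 [-0.4706 -1.2892]
 [ 0.1379  0.2032]
 [-0.8436 -0.7366]
 [ 0.8456  0.2986]]
[0.5547 0.2943 0.08  ] [np.float64(-0.0018816522590754704), np.float64(0.051870958605688966)]
[0.5606 0.1943 0.095 ] [np.float64(-0.0038488283537919006), np.float64(-0.04824709129714804)]
```

View pics/o_s.png

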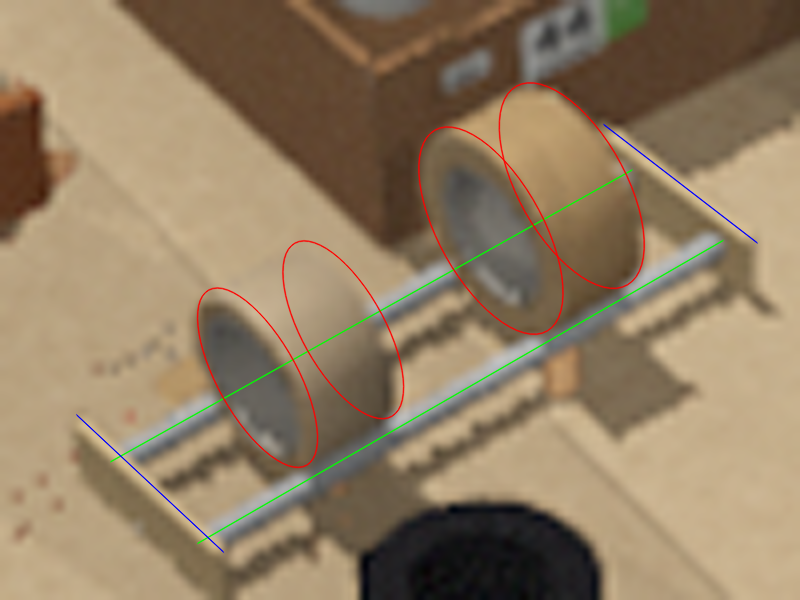

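View pics/o_t.png

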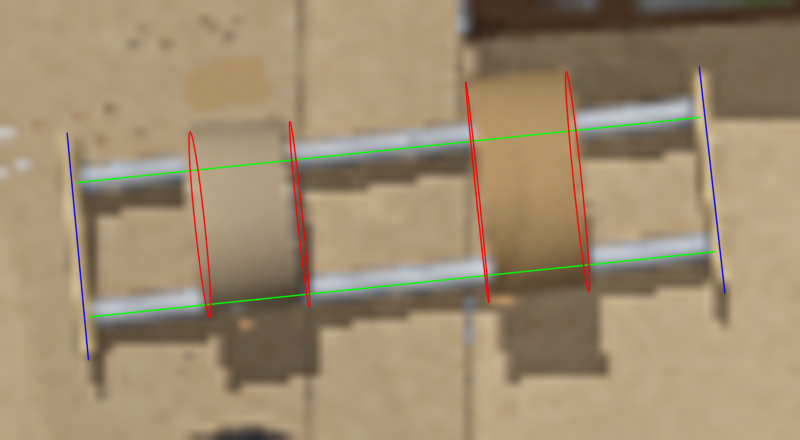

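```bash
cat > mag.py <<'E'
from h import *
def magc(p):
    C=[];G=(0,255,0);R=(0,0,255);B=(255,0,0)
    def pl(P,c): C.append((W(p,P),c))
    pl([[a,b,.198] for a,b in[(-.048,-.0215),(-.048,.0215),(.048,.0215),(.048,-.0215),(-.048,-.0215)]],R)
    for s in(1,-1):
        pl([[.027,s*.0245,.198],[.027,s*.0245,.128],[-.027,s*.0245,.128],[-.027,s*.0245,.198]],B)
        pl([[-.222,s*.0215,.015],[.0,s*.0215,.079]],G)
    pl([[-.222,-.0215,.015],[-.222,.0215,.015]],G)
    return C
E
python3 - <<'E'
from mag import *
p=[.588,-.0985,.072]
C=magc(p)
crop("top","m_t",405,165,60,135,4,C); crop("scene","m_s",365,145,110,120,5,C)
a=cv2.imread("pics/m_t.png");b=cv2.imread("pics/m_s.png");b=b[:,:] 
o=np.zeros((600,800,3),np.uint8);o[:540,:240]=a;o[:600,245:795]=b;cv2.imwrite("pics/m.png",o)
E
```

```text
(no output)
```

View pics/m.png

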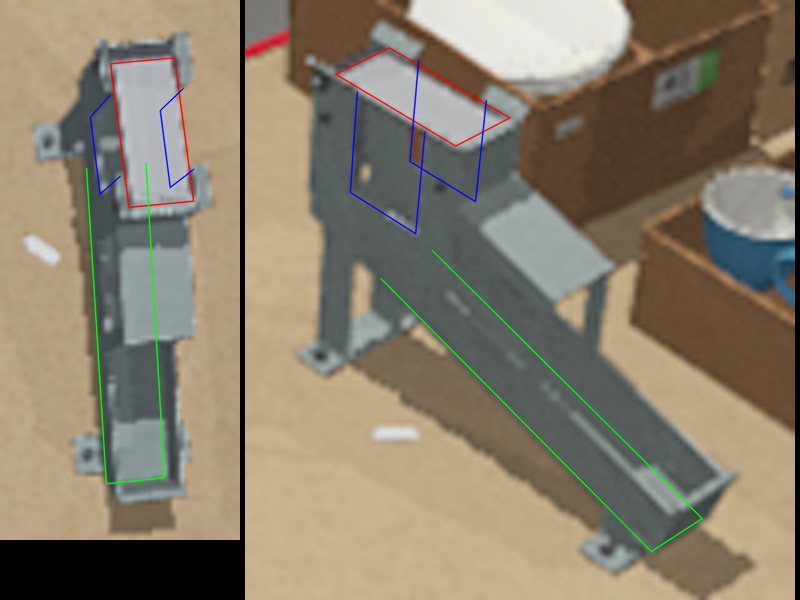

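```bash
cat > st.py <<'E'
from bench import monitor
import numpy as np,sys
from scipy.spatial.transform import Rotation as Rn
np.set_printoptions(precision=4,suppress=True)
def show(tgt=None,yaw=None):
    s=monitor.read_state();w,x,y,z=s["orientation"];R=Rn.from_quat([x,y,z,w])
    M=R.as_matrix();print("t",s["t"],"p",s["tcp_pos"],"F",s["wrist_force"],"g",s["grip_width"]*93,"q",s["q"])
    if yaw is None: print("axes\n",M)
    else:
        yd=np.array([0,0,-1.]);best=None
        for sg in(1,-1):
            xd=sg*np.array([-np.sin(yaw),np.cos(yaw),0]);T=np.c_[xd,yd,np.cross(xd,yd)]
            rv=(R.inv()*Rn.from_matrix(T)).as_rotvec();print("turn",rv,"then lin mm",T.T@(np.array(tgt)-s["tcp_pos"])*1e3,"lin now",M.T@(np.array(tgt)-s["tcp_pos"])*1e3)
E
python3 -c "
from st import *
show(); show([.558,.294,.30],.078)"
```

```text
t 0.1 p [ 0.274  -0.6708  0.2178] F [-0.0024 -0.0826  0.784 ] g 92.97599490682367 q [ 1.1063  0.6    -0.0026  1.6001  0.0018  0.9429 -0.0798]
axes
 [[ 0.3782 -0.0006  0.9257]
 [-0.9257  0.0013  0.3782]
 [-0.0014 -1.     -0.0001]]
t 0.1 p [ 0.274  -0.6708  0.2178] F [-0.0024 -0.0826  0.784 ] g 92.97599490682367 q [ 1.1063  0.6    -0.0026  1.6001  0.0018  0.9429 -0.0798]
turn [-0.0019 -2.8317 -0.0004] then lin mm [ 939.6966  -82.1589 -358.3195] lin now [-785.7953  -81.1185  627.7884]
turn [ 0.0003  0.3099 -0.0014] then lin mm [-939.6966  -82.1589  358.3195] lin now [-785.7953  -81.1185  627.7884]
```

carry_out --linear '[[0,-41,0],[0,-41,0],[-47,0,18],[-47,0,18],[-47,0,18],[-47,0,18],[-47,0,18],[-47,0,18],[-47,0,18],[-47,0,18],[-47,0,18],[-47,0,18],[-47,0,18],[-47,0,18],[-47,0,18],[-47,0,18],[-47,0,18],[-47,0,18],[-47,0,18],[-47,0,18]]' --turn '[[0,0.155,0],[0,0.155,0],[0,0,0],[0,0,0],[0,0,0],[0,0,0],[0,0,0],[0,0,0],[0,0,0],[0,0,0],[0,0,0],[0,0,0],[0,0,0],[0,0,0],[0,0,0],[0,0,0],[0,0,0],[0,0,0],[0,0,0],[0,0,0]]' --fingers '[93,93,93,93,93,93,93,93,93,93,93,93,93,93,93,93,93,93,93,93]'

```text
t: 2.6
tcp_pos: [0.5316, 0.1989, 0.3004]
orientation: [-0.519, 0.519, -0.48, 0.48]
wrist_force: [0.2, -0.5, -0.1]
grip_width: 1.001
```

```bash
python3 -c "
from st import *
show([.558,.294,.15],.078)"
```

```text
t 2.6 p [0.5316 0.1989 0.3004] F [ 0.1675 -0.5104 -0.0943] g 93.08700271375118 q [-0.2563  0.3356 -0.2705  1.8568  0.1074  0.9638 -2.067 ]
turn [-0.0004  3.1412  0.0007] then lin mm [ 92.7666 150.3576 -33.7567] lin now [-92.8216 150.3174  33.7846]
turn [ 0.0004 -0.0004  0.0003] then lin mm [-92.7666 150.3576  33.7567] lin now [-92.8216 150.3174  33.7846]
```

carry_out --linear '[[-46,0,17],[-47,0,17],[0,50,0],[0,50,0],[0,0,0]]' --turn '[[0,0,0],[0,0,0],[0,0,0],[0,0,0],[0,0,0]]' --fingers '[93,93,93,93,93]'

```text
t: 3.22
tcp_pos: [0.556, 0.2915, 0.1972]
orientation: [-0.517, 0.522, -0.481, 0.479]
wrist_force: [-0.4, 0.2, 0.3]
grip_width: 1.002
```

```bash
python3 -c "
from st import *
show([.558,.294,.051],.078)
from bench import imaging;from h import *
s=imaging.camera('scene')['frame'];t=imaging.camera('top')['frame']
a=cv2.resize(s[175:295,235:355],None,fx=4.9,fy=4.9);b=cv2.resize(t[175:255,260:360],None,fx=2,fy=2)
o=np.zeros((600,800,3),np.uint8);o[:588,:588]=a;o[:160,590:790]=b;cv2.imwrite('pics/g1.png',o)"
```

```text
t 3.225 p [0.556  0.2915 0.1972] F [-0.4221  0.2036  0.2523] g 93.14595105198033 q [-0.3981  0.5198 -0.2589  1.8351  0.1745  0.8164 -2.2377]
turn [ 0.0052 -3.1414 -0.0105] then lin mm [  2.2989 146.1768  -2.1473] lin now [ -2.7837 146.1507   3.1276]
turn [0.0067 0.0002 0.0033] then lin mm [ -2.2989 146.1768   2.1473] lin now [ -2.7837 146.1507   3.1276]
```

View pics/g1.png

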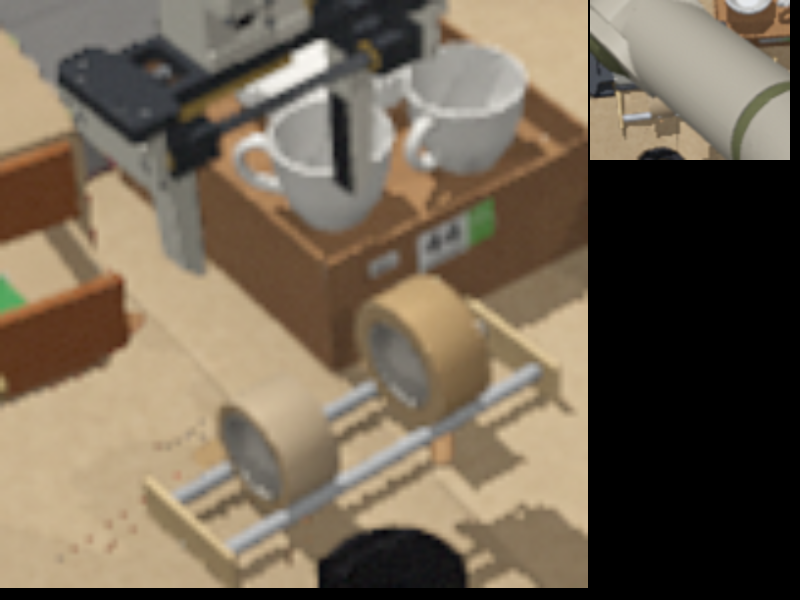

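carry_out --linear '[[-2,30,2],[0,30,0],[0,30,0],[0,30,0],[0,26,0],[0,0,0],[0,0,0]]' --turn '[[0,0,0],[0,0,0],[0,0,0],[0,0,0],[0,0,0],[0,0,0],[0,0,0]]' --fingers '[93,93,93,93,93,93,93]'

```text
t: 4.2
tcp_pos: [0.5612, 0.2957, 0.0568]
orientation: [0.52, -0.518, 0.48, -0.481]
wrist_force: [-0.1, -1.0, -0.7]
grip_width: 0.997
```

```bash
cat > look.py <<'E'
from st import *
from bench import imaging
from h import *
def two(name,sx,sy,sw,sh,tx,ty,tw,th):
    s=imaging.camera('scene')['frame'];t=imaging.camera('top')['frame']
    k=min(500/sw,600/sh);m=min(295/tw,600/th)
    a=cv2.resize(s[sy:sy+sh,sx:sx+sw],None,fx=k,fy=k,interpolation=2);b=cv2.resize(t[ty:ty+th,tx:tx+tw],None,fx=m,fy=m,interpolation=2)
    o=np.zeros((600,800,3),np.uint8);o[:a.shape[0],:a.shape[1]]=a;o[:b.shape[0],503:503+b.shape[1]]=b;cv2.imwrite(f'pics/{name}.png',o)
E
python3 -c "
from look import *
show([.558,.294,.051],.078);two('g2',245,200,110,110,260,175,100,80)"
```

```text
t 4.2 p [0.5612 0.2957 0.0568] F [-0.1188 -0.9515 -0.7054] g 92.72165791865197 q [-0.4436  0.6993 -0.1994  1.9254  0.252   0.5377 -2.3077]
turn [ 0.002   3.141  -0.0042] then lin mm [-1.4164  5.7825  3.3552] lin now [ 1.4257  5.7717 -3.3698]
turn [-0.0027 -0.0005 -0.0013] then lin mm [ 1.4164  5.7825 -3.3552] lin now [ 1.4257  5.7717 -3.3698]
```

View pics/g2.png

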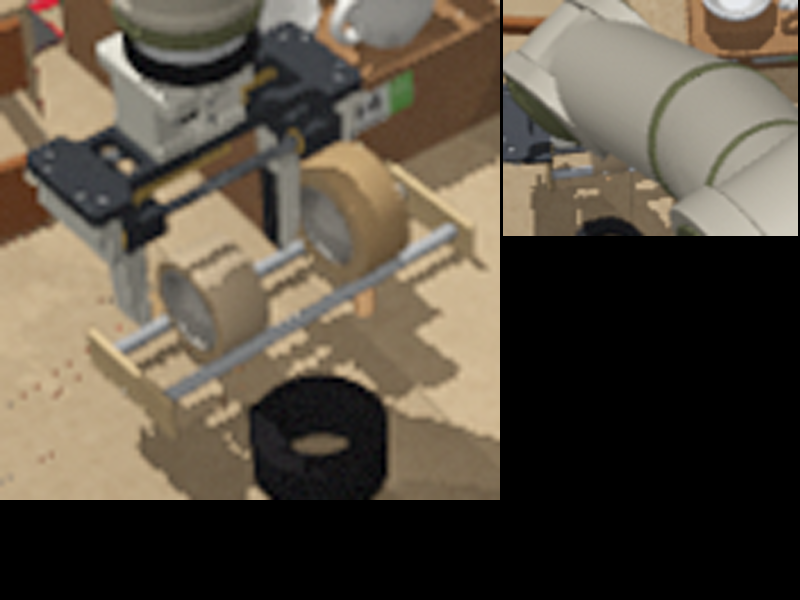

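carry_out --linear '[[1,6,-3],[0,0,0],[0,0,0],[0,0,0],[0,0,0],[0,0,0],[0,0,0],[0,0,0]]' --turn '[[0,0,0],[0,0,0],[0,0,0],[0,0,0],[0,0,0],[0,0,0],[0,0,0],[0,0,0]]' --fingers '[93,93,25,25,25,25,25,25]' --squeeze 50

```text
t: 5.3
tcp_pos: [0.557, 0.2938, 0.0486]
orientation: [0.519, -0.519, 0.48, -0.48]
wrist_force: [-0.5, 1.1, 0.8]
grip_width: 0.411
```

```bash
python3 -c "
from look import *
show([.558,.294,.051],.078);two('g3',245,200,110,110,260,175,100,80)"
```

```text
t 5.3 p [0.557  0.2938 0.0486] F [-0.5392  1.1431  0.7573] g 38.1959230956453 q [-0.4476  0.7079 -0.1949  1.9375  0.2561  0.5197 -2.3128]
turn [ 0.0002  3.1415 -0.    ] then lin mm [ 0.0829 -2.4003 -1.0246] lin now [-0.0833 -2.4003  1.0246]
turn [-0.     -0.0001 -0.0001] then lin mm [-0.0829 -2.4003  1.0246] lin now [-0.0833 -2.4003  1.0246]
```

View pics/g3.png

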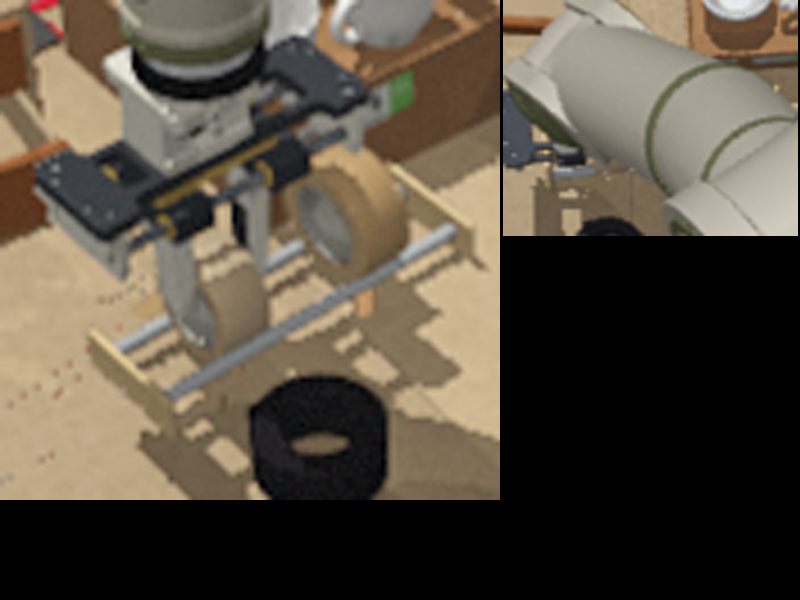

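carry_out --linear '[[0,0,0],[0,0,0],[0,0,0]]' --turn '[[0,0,0],[0,0,0],[0,0,0]]' --fingers '[25,25,25]'

```text
t: 5.78
tcp_pos: [0.557, 0.2938, 0.0486]
orientation: [0.519, -0.519, 0.48, -0.48]
wrist_force: [-0.2, 1.0, 0.1]
grip_width: 0.379
```

carry_out --linear '[[0,-30,0],[0,-50,0],[0,-50,0],[0,-50,0],[0,-50,0],[0,-22,0],[0,0,0],[0,0,0]]' --turn '[[0,0,0],[0,0,0],[0,0,0],[0,0,0],[0,0,0],[0,0,0],[0,0,0],[0,0,0]]' --fingers '[25,25,25,25,25,25,25,25]'

```text
t: 6.78
tcp_pos: [0.5564, 0.2932, 0.2991]
orientation: [-0.518, 0.52, -0.48, 0.48]
wrist_force: [-0.5, 0.3, -1.9]
grip_width: 0.379
```

```bash
python3 -c "
from look import *
show([.588,-.099,.30],.072);two('g4',225,130,140,140,260,175,100,80)"
```

```text
t 6.775 p [0.5564 0.2932 0.2991] F [-0.4788  0.2712 -1.939 ] g 35.21485831901487 q [-0.3789  0.4198 -0.2837  1.7246  0.1343  1.0184 -2.2032]
turn [ 0.0018 -3.1358 -0.003 ] then lin mm [-393.4213   -0.8763   -3.3335] lin now [393.4347  -0.4372   1.064 ]
turn [0.0019 0.0058 0.0011] then lin mm [393.4213  -0.8763   3.3335] lin now [393.4347  -0.4372   1.064 ]
```

View pics/g4.png

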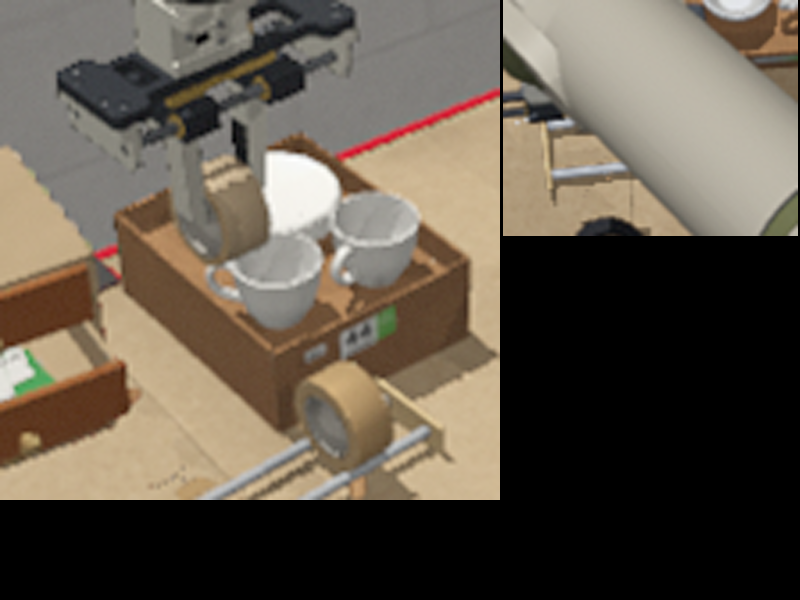

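carry_out --linear '[[40,0,0],[40,0,0],[40,0,0],[40,0,0],[40,0,0],[40,0,0],[40,0,0],[40,0,0],[40,0,0],[33,0,3],[0,0,0],[0,0,0]]' --turn '[[0,0.006,0],[0,0,0],[0,0,0],[0,0,0],[0,0,0],[0,0,0],[0,0,0],[0,0,0],[0,0,0],[0,0,0],[0,0,0],[0,0,0]]' --fingers '[25,25,25,25,25,25,25,25,25,25,25,25]'

```text
t: 8.38
tcp_pos: [0.5881, -0.0972, 0.2997]
orientation: [-0.518, 0.518, -0.482, 0.481]
wrist_force: [-0.0, 0.0, -1.4]
grip_width: 0.379
```

```bash
python3 -c "
from look import *
show([.588,-.099,.30],.072);show([.588,-.099,.245],.072);two('g5',340,80,140,140,400,150,80,120)"
```

```text
t 8.375 p [ 0.5881 -0.0972  0.2997] F [-0.0165  0.0123 -1.4357] g 35.208595552111085 q [ 0.2134  0.3693 -0.1999  1.7998  0.0854  0.9825 -1.5194]
turn [-0.0014 -3.1413 -0.0024] then lin mm [-1.7779 -0.3357  0.2316] lin now [ 1.7775 -0.3369 -0.2327]
turn [ 0.0015  0.0003 -0.0009] then lin mm [ 1.7779 -0.3357 -0.2316] lin now [ 1.7775 -0.3369 -0.2327]
t 8.375 p [ 0.5881 -0.0972  0.2997] F [-0.0165  0.0123 -1.4357] g 35.208595552111085 q [ 0.2134  0.3693 -0.1999  1.7998  0.0854  0.9825 -1.5194]
turn [-0.0014 -3.1413 -0.0024] then lin mm [-1.7779 54.6643  0.2316] lin now [ 1.8258 54.663  -0.1489]
turn [ 0.0015  0.0003 -0.0009] then lin mm [ 1.7779 54.6643 -0.2316] lin now [ 1.8258 54.663  -0.1489]
```

View pics/g5.png

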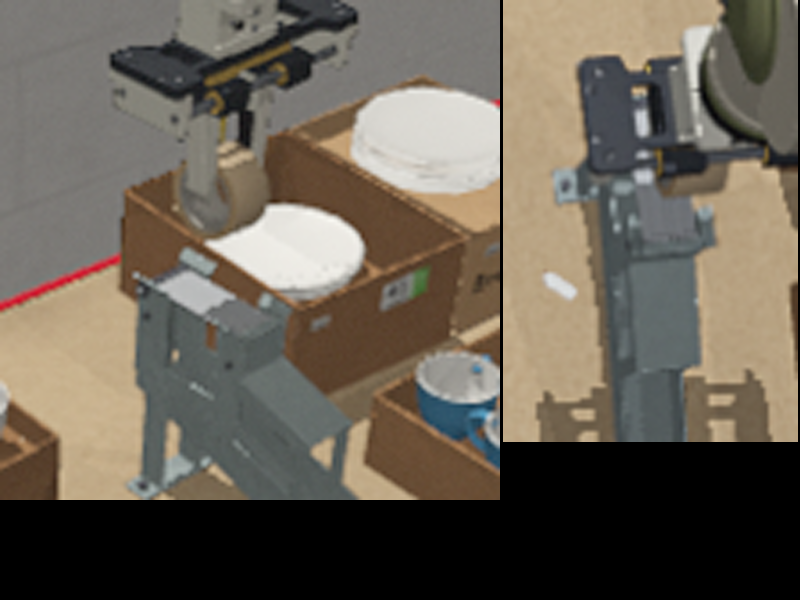

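carry_out --linear '[[2,20,0],[0,20,0],[0,14,0],[0,0,0],[0,0,0]]' --turn '[[0,0,0],[0,0,0],[0,0,0],[0,0,0],[0,0,0]]' --fingers '[25,25,25,25,25]'

```text
t: 9.1
tcp_pos: [0.589, -0.0997, 0.2472]
orientation: [0.518, -0.518, 0.481, -0.482]
wrist_force: [0.6, 0.2, -0.8]
grip_width: 0.375
```

```bash
python3 -c "
from look import *
from mag import magc
show([.588,-.099,.245],.072)
p=[.588,-.099,.072];zc=monitor.read_state()['tcp_pos'][2]
C=magc(p)+[(circ(p,.018,.0335,zc),(0,255,255)),(circ(p,-.018,.0335,zc),(0,255,255))]
im=imaging.camera('scene')['frame'];crop('scene','g6',360,110,80,80,7,C,im);crop('scene','g6r',360,110,80,80,7,[],im)
"
```

```text
t 9.1 p [ 0.589  -0.0997  0.2472] F [ 0.5699  0.153  -0.7968] g 34.908937961039705 q [ 0.2105  0.4206 -0.194   1.8618  0.1033  0.8681 -1.5323]
turn [ 0.0001 -3.1414  0.0013] then lin mm [0.7696 2.1895 0.938 ] lin now [-0.7699  2.1887 -0.9396]
turn [-0.0008  0.0002  0.    ] then lin mm [-0.7696  2.1895 -0.938 ] lin now [-0.7699  2.1887 -0.9396]
```

View pics/g6.png

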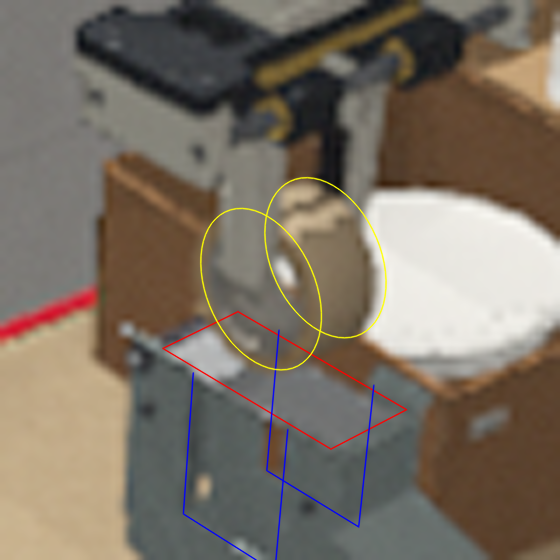

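View pics/g6r.png

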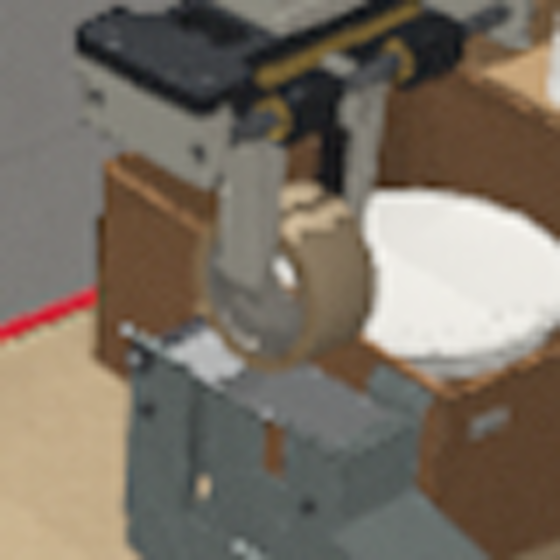

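carry_out --linear '[[-1,10,-1],[0,10,0],[0,10,0],[0,10,0],[0,0,0]]' --turn '[[0,0,0],[0,0,0],[0,0,0],[0,0,0],[0,0,0]]' --fingers '[25,25,25,25,25]'

```text
t: 9.78
tcp_pos: [0.5868, -0.0992, 0.2055]
orientation: [-0.517, 0.518, -0.482, 0.481]
wrist_force: [-1.2, -0.2, 1.6]
grip_width: 0.375
```

```bash
python3 -c "
from look import *
show([.588,-.099,.132],.072)
im=imaging.camera('scene')['frame'];crop('scene','g7',360,110,80,80,7,[],im)
"
```

```text
t 9.775 p [ 0.5868 -0.0992  0.2055] F [-1.1538 -0.2384  1.5634] g 34.87679161163021 q [ 0.2035  0.4651 -0.1875  1.9082  0.119   0.7811 -1.5484]
turn [0.0004 3.1413 0.0034] then lin mm [ 0.0842 73.5308 -1.2198] lin now [-0.0677 73.528   1.3767]
turn [ 0.0021 -0.0003 -0.0002] then lin mm [-0.0842 73.5308  1.2198] lin now [-0.0677 73.528   1.3767]
```

View pics/g7.png

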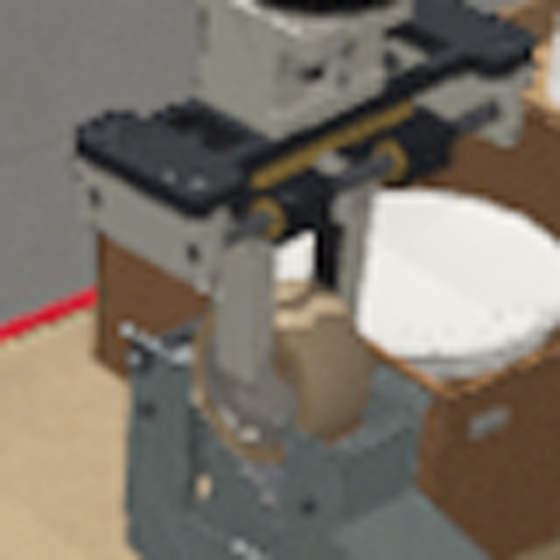

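carry_out --linear '[[0,11,1],[0,11,0],[0,11,0],[0,11,0],[0,10,0],[0,0,0]]' --turn '[[0,0,0],[0,0,0],[0,0,0],[0,0,0],[0,0,0],[0,0,0]]' --fingers '[25,25,25,25,25,25]'

```text
t: 10.58
tcp_pos: [0.5876, -0.099, 0.1513]
orientation: [-0.517, 0.518, -0.482, 0.481]
wrist_force: [-2.1, -0.7, -1.0]
grip_width: 0.377
```

```bash
python3 -c "
from look import *
show([.588,-.099,.132],.072)
im=imaging.camera('scene')['frame'];crop('scene','g8',360,110,80,80,7,[],im)
"
```

```text
t 10.575 p [ 0.5876 -0.099   0.1513] F [-2.1159 -0.6858 -1.0256] g 35.08046154741784 q [ 0.1915  0.533  -0.1741  1.9544  0.1424  0.6684 -1.57  ]
turn [0.0005 3.1414 0.004 ] then lin mm [-0.0308 19.3196 -0.4187] lin now [ 0.0372 19.3184  0.4685]
turn [ 0.0026 -0.0001 -0.0003] then lin mm [ 0.0308 19.3196  0.4187] lin now [ 0.0372 19.3184  0.4685]
```

View pics/g8.png

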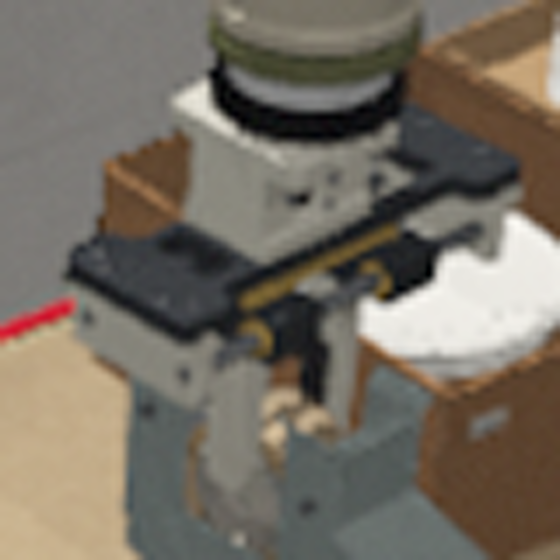

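carry_out --linear '[[0,7,0],[0,6,0],[0,5,0],[0,0,0],[0,0,0]]' --turn '[[0,0,0],[0,0,0],[0,0,0],[0,0,0],[0,0,0]]' --fingers '[25,25,25,25,25]'

```text
t: 11.25
tcp_pos: [0.5881, -0.099, 0.1344]
orientation: [-0.517, 0.518, -0.482, 0.481]
wrist_force: [-2.2, -0.3, -1.5]
grip_width: 0.377
```

```bash
python3 -c "
from look import *
show([.588,-.099,.132],.072)
im=imaging.camera('scene')['frame'];crop('scene','g9',360,110,80,80,7,[],im)
"
```

```text
t 11.25 p [ 0.5881 -0.099   0.1344] F [-2.1845 -0.3466 -1.4952] g 35.094401787572686 q [ 0.187   0.5554 -0.1685  1.9675  0.1504  0.6314 -1.5772]
turn [0.0001 3.1414 0.0014] then lin mm [0.0103 2.4076 0.1334] lin now [-0.0101  2.4078 -0.1313]
turn [ 0.0009 -0.0001 -0.0001] then lin mm [-0.0103  2.4076 -0.1334] lin now [-0.0101  2.4078 -0.1313]
```

View pics/g9.png

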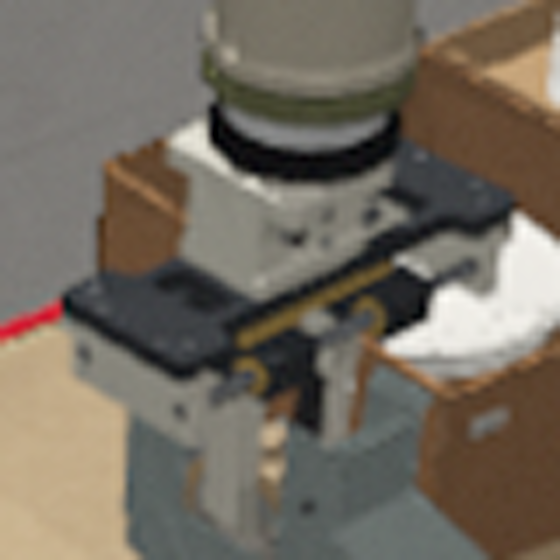

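carry_out --linear '[[0,2.5,0],[0,0,0],[0,0,0],[0,0,0],[0,0,0],[0,0,0],[0,0,0],[0,0,0],[0,0,0],[0,0,0]]' --turn '[[0,0,0],[0,0,0],[0,0,0],[0,0,0],[0,0,0],[0,0,0],[0,0,0],[0,0,0],[0,0,0],[0,0,0]]' --fingers '[25,25,60,60,60,60,60,60,60,60]'

```text
t: 12.55
tcp_pos: [0.5885, -0.099, 0.1321]
orientation: [-0.518, 0.518, -0.482, 0.482]
wrist_force: [0.5, -0.2, 0.3]
grip_width: 0.645
```

```bash
python3 -c "
from look import *
show([.588,-.099,.132],.072);two('g10',350,100,130,160,400,150,80,150)
"
```

```text
t 12.55 p [ 0.5885 -0.099   0.1321] F [ 0.4903 -0.2124  0.2894] g 60.001833026034376 q [ 0.1864  0.5586 -0.1676  1.969   0.1515  0.6258 -1.5783]
turn [-0.      3.1414 -0.    ] then lin mm [0.063  0.1001 0.5132] lin now [-0.0629  0.1001 -0.5132]
turn [-0.     -0.0002  0.    ] then lin mm [-0.063   0.1001 -0.5132] lin now [-0.0629  0.1001 -0.5132]
```

View pics/g10.png

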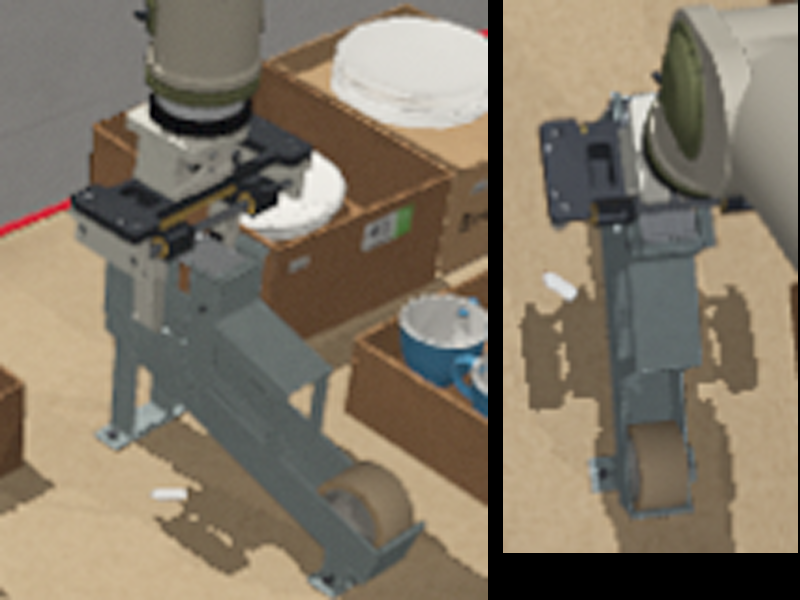

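carry_out --linear '[[0,-30,0],[0,-40,0],[0,-50,0],[0,-48,0],[0,0,0]]' --turn '[[0,0,0],[0,0,0],[0,0,0],[0,0,0],[0,0,0]]' --fingers '[60,60,60,60,93]'

```text
t: 13.28
tcp_pos: [0.5903, -0.0991, 0.3041]
orientation: [0.519, -0.516, 0.48, -0.484]
wrist_force: [0.5, -0.4, -0.9]
grip_width: 0.712
```

```bash
python3 -c "
from look import *
show([.565,.194,.30],.078);two('g11',350,100,130,160,260,150,200,150)
"
```

```text
t 13.275 p [ 0.5903 -0.0991  0.3041] F [ 0.4504 -0.3932 -0.9062] g 66.1833664047593 q [ 0.2174  0.3649 -0.2017  1.7952  0.0868  0.9831 -1.5183]
turn [-0.0022  3.1352 -0.0108] then lin mm [294.2088   4.0671   2.3412] lin now [-294.193     3.6377   -4.25  ]
turn [-0.0069 -0.0064  0.0014] then lin mm [-294.2088    4.0671   -2.3412] lin now [-294.193     3.6377   -4.25  ]
```

View pics/g11.png

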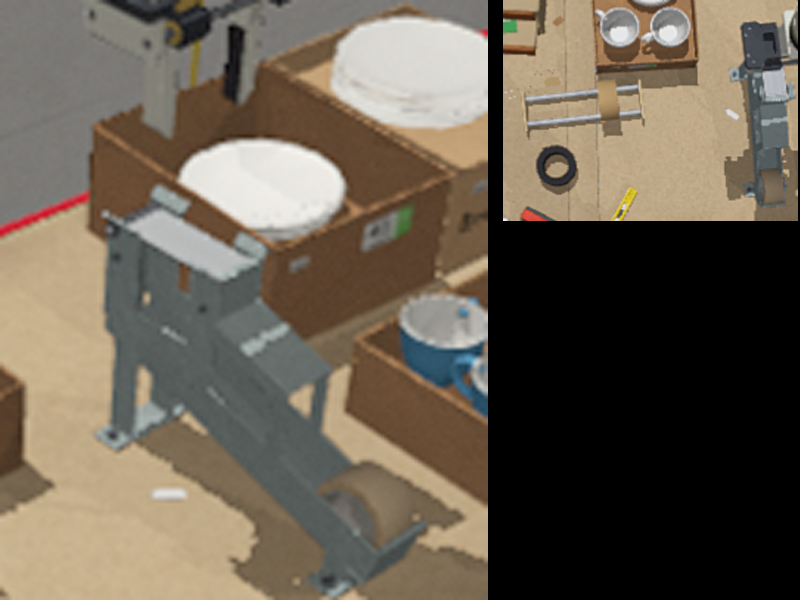

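carry_out --linear '[[-37,0,0],[-37,0,0],[-37,0,0],[-37,0,0],[-37,0,0],[-37,0,0],[-37,0,0],[-35,0,-2],[0,30,0],[0,40,0],[0,40,0],[0,0,0],[0,0,0]]' --turn '[[0,-0.006,0],[0,0,0],[0,0,0],[0,0,0],[0,0,0],[0,0,0],[0,0,0],[0,0,0],[0,0,0],[0,0,0],[0,0,0],[0,0,0],[0,0,0]]' --fingers '[93,93,93,93,93,93,93,93,93,93,93,93,93]'

```text
t: 15.0
tcp_pos: [0.564, 0.1942, 0.1905]
orientation: [-0.519, 0.519, -0.48, 0.48]
wrist_force: [-0.7, 0.5, 0.1]
grip_width: 1.0
```

```bash
python3 -c "
from look import *
show([.565,.194,.065],.078);two('g12',245,180,110,110,260,150,100,100)
"
```

```text
t 15.0 p [0.564  0.1942 0.1905] F [-0.7407  0.536   0.0539] g 93.02204234303821 q [-0.2499  0.4889 -0.2538  1.9177  0.1724  0.7562 -2.0938]
turn [0.0001 3.1416 0.0006] then lin mm [ -0.2362 125.468   -0.9621] lin now [  0.2449 125.4676   1.0108]
turn [ 0.0004 -0.     -0.0001] then lin mm [  0.2362 125.468    0.9621] lin now [  0.2449 125.4676   1.0108]
```

View pics/g12.png

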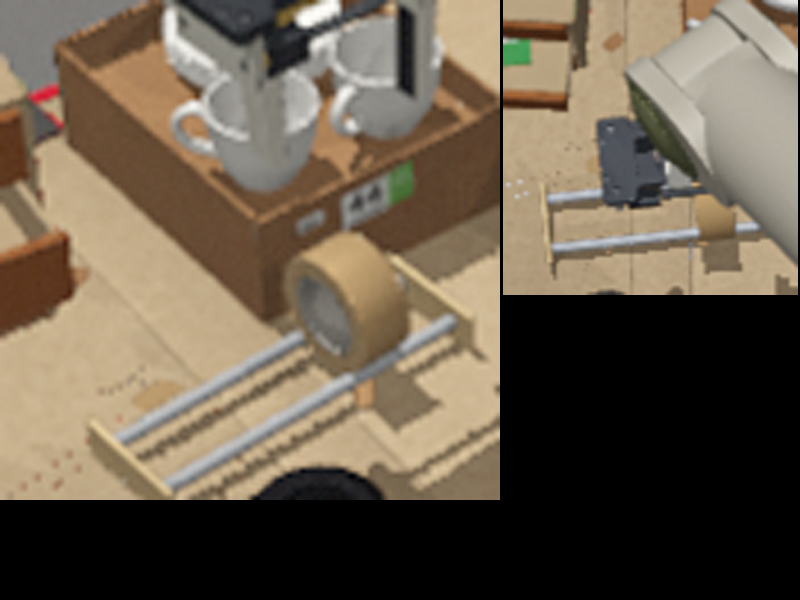

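```bash
python3 -c "
from h import *
b=ray('scene',(303.3,249.3),0);print(b)
for z in(.06,.08,.1,.12):print(z,ray('scene',(245+250/4.545,180+215/4.545),z), ray('top',(321.5,195.5),z))
"
```

```text
[0.63414095 0.20952507 0.        ]
0.06 [0.66124241 0.1999837  0.06      ] [0.62959047 0.21840959 0.06      ]
0.08 [0.64051637 0.21238662 0.08      ] [0.62550111 0.21834888 0.08      ]
0.1 [0.61979033 0.22478955 0.1       ] [0.62141174 0.21828817 0.1       ]
0.12 [0.59906428 0.23719248 0.12      ] [0.61732238 0.21822745 0.12      ]
```

carry_out --linear '[[0,30,1],[0,30,0],[0,30,0],[0,20,0],[0,15,0],[0,0,0],[0,0,0],[0,0,0]]' --turn '[[0,0,0],[0,0,0],[0,0,0],[0,0,0],[0,0,0],[0,0,0],[0,0,0],[0,0,0]]' --fingers '[93,93,93,93,93,93,93,93]'

```text
t: 16.1
tcp_pos: [0.5654, 0.1942, 0.066]
orientation: [0.519, -0.519, 0.48, -0.48]
wrist_force: [0.3, 0.0, 1.1]
grip_width: 1.002
```

```bash
python3 -c "
from look import *
show([.565,.194,.065],.078);two('g13',245,180,110,110,260,150,100,100)
"
```

```text
t 16.1 p [0.5654 0.1942 0.066 ] F [0.2626 0.0394 1.0998] g 93.17080751916691 q [-0.2956  0.6561 -0.1936  2.0058  0.2474  0.5002 -2.1608]
turn [ 0.0007  3.1412 -0.0022] then lin mm [-0.157   1.0302  0.411 ] lin now [ 0.1576  1.0296 -0.4124]
turn [-0.0014 -0.0004 -0.0004] then lin mm [ 0.157   1.0302 -0.411 ] lin now [ 0.1576  1.0296 -0.4124]
```

View pics/g13.png

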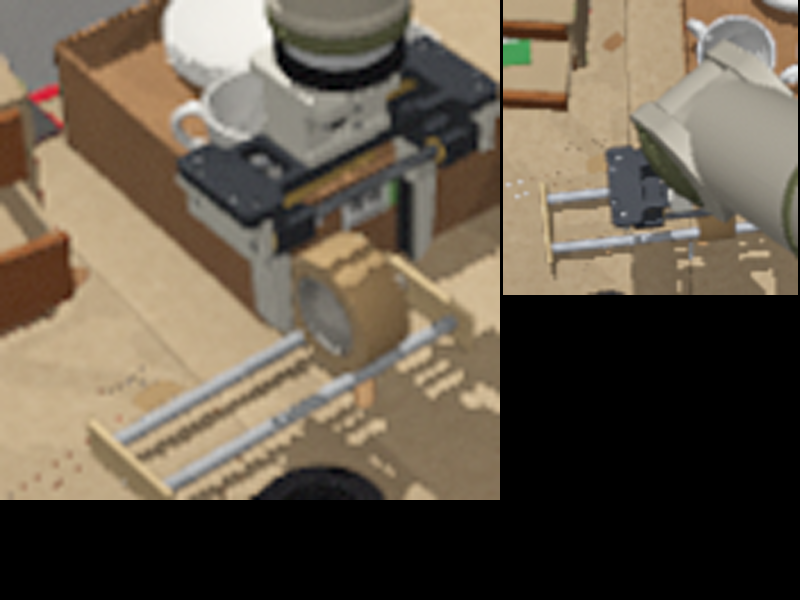

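carry_out --linear '[[0,1,0],[0,0,0],[0,0,0],[0,0,0],[0,0,0],[0,0,0],[0,0,0],[0,0,0],[0,0,0]]' --turn '[[0,0,0],[0,0,0],[0,0,0],[0,0,0],[0,0,0],[0,0,0],[0,0,0],[0,0,0],[0,0,0]]' --fingers '[25,25,25,25,25,25,25,25,25]' --squeeze 50

```text
t: 17.32
tcp_pos: [0.5649, 0.1941, 0.0641]
orientation: [0.519, -0.519, 0.48, -0.48]
wrist_force: [-0.2, 0.2, 0.4]
grip_width: 0.382
```

```bash
python3 -c "
from look import *
show([.565,.194,.065],.078);two('g14',245,180,110,110,260,150,100,100)
"
```

```text
t 17.325 p [0.5649 0.1941 0.0641] F [-0.1649  0.1962  0.3513] g 35.50581191316793 q [-0.2963  0.6589 -0.1928  2.0069  0.2481  0.4978 -2.1614]
turn [ 0.0001  3.1415 -0.    ] then lin mm [-0.1066 -0.8957 -0.1132] lin now [ 0.1065 -0.8958  0.1132]
turn [-0.     -0.0001 -0.0001] then lin mm [ 0.1066 -0.8957  0.1132] lin now [ 0.1065 -0.8958  0.1132]
```

View pics/g14.png

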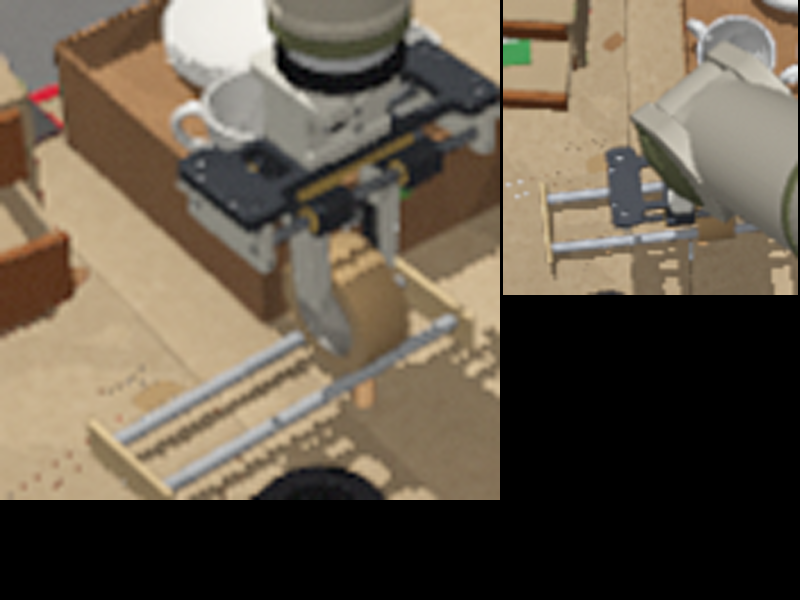

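carry_out --linear '[[0,-30,0],[0,-50,0],[0,-50,0],[0,-50,0],[0,-50,0],[0,-10,0],[0,0,0],[37,0,0],[37,0,0],[37,0,0],[37,0,0],[37,0,0],[37,0,0],[37,0,0],[35,0,2],[0,0,0],[0,0,0]]' --turn '[[0,0,0],[0,0,0],[0,0,0],[0,0,0],[0,0,0],[0,0,0],[0,0.006,0],[0,0,0],[0,0,0],[0,0,0],[0,0,0],[0,0,0],[0,0,0],[0,0,0],[0,0,0],[0,0,0],[0,0,0]]' --fingers '[25,25,25,25,25,25,25,25,25,25,25,25,25,25,25,25,25]'

```text
t: 19.55
tcp_pos: [0.5872, -0.0984, 0.3023]
orientation: [-0.517, 0.518, -0.483, 0.481]
wrist_force: [-0.8, 0.2, -2.0]
grip_width: 0.381
```

```bash
python3 -c "
from look import *
show([.588,-.099,.26],.072);two('g15',340,80,140,140,400,150,80,120)"
```

```text
t 19.55 p [ 0.5872 -0.0984  0.3023] F [-0.8286  0.2301 -2.0273] g 35.47435527564389 q [ 0.2223  0.3673 -0.2091  1.7965  0.0884  0.99   -1.5209]
turn [0.0016 3.1416 0.0046] then lin mm [-0.647  42.3086 -0.7623] lin now [ 0.6907 42.3055  0.8865]
turn [ 0.0029 -0.     -0.001 ] then lin mm [ 0.647  42.3086  0.7623] lin now [ 0.6907 42.3055  0.8865]
```

View pics/g15.png

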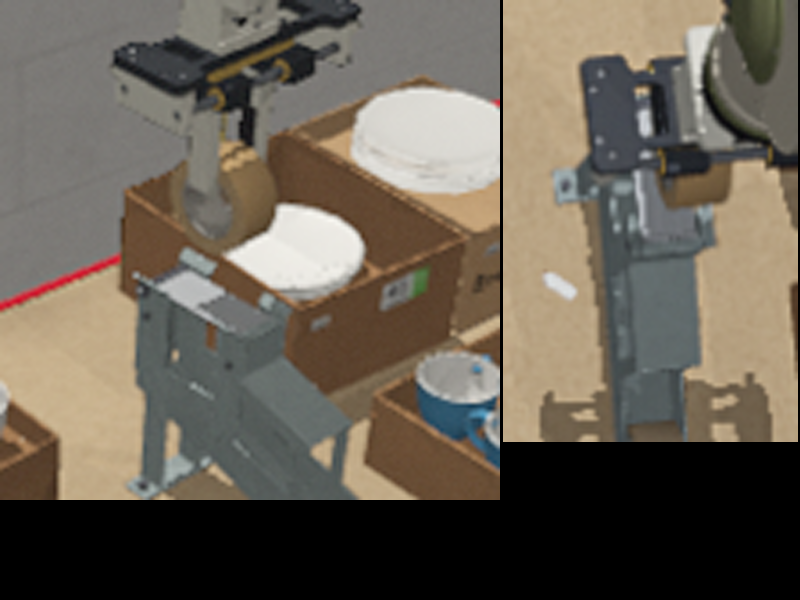

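carry_out --linear '[[1,20,1],[0,20,0],[0,3,0],[0,0,0],[0,0,0],[0,0,0]]' --turn '[[0,0,0],[0,0,0],[0,0,0],[0,0,0],[0,0,0],[0,0,0]]' --fingers '[25,25,25,25,25,25]'

```text
t: 20.4
tcp_pos: [0.5893, -0.0999, 0.2618]
orientation: [0.518, -0.517, 0.481, -0.482]
wrist_force: [0.8, 0.0, -2.8]
grip_width: 0.383
```

```bash
python3 -c "
from look import *
show([.588,-.099,.13],.072)
im=imaging.camera('scene')['frame'];crop('scene','g16',360,110,80,80,7,[],im)"
```

```text
t 20.4 p [ 0.5893 -0.0999  0.2618] F [ 0.8303  0.0142 -2.8359] g 35.65564725425739 q [ 0.2191  0.4066 -0.2048  1.8442  0.103   0.9    -1.5324]
turn [-0.0003  3.1415 -0.0016] then lin mm [  1.014  131.7662   1.2373] lin now [ -1.0415 131.7647  -1.3692]
turn [-0.001  -0.0001  0.0002] then lin mm [ -1.014  131.7662  -1.2373] lin now [ -1.0415 131.7647  -1.3692]
```

View pics/g16.png

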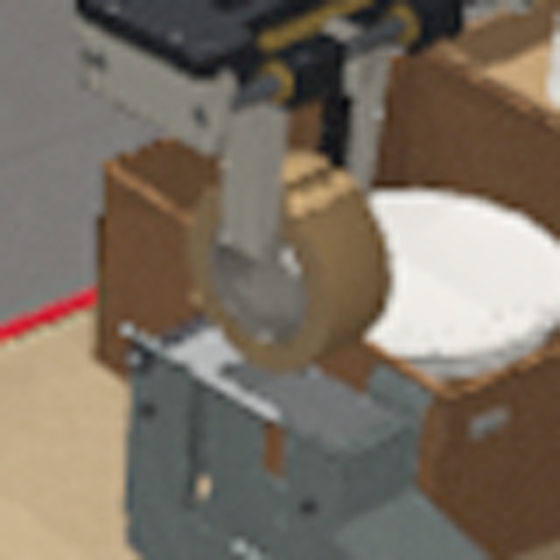

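carry_out --linear '[[-1,10,-1],[0,10,0],[0,10,0],[0,10,0],[0,10,0],[0,0,0]]' --turn '[[0,0,0],[0,0,0],[0,0,0],[0,0,0],[0,0,0],[0,0,0]]' --fingers '[25,25,25,25,25,25]'

```text
t: 21.2
tcp_pos: [0.5868, -0.0992, 0.2099]
orientation: [-0.517, 0.518, -0.483, 0.481]
wrist_force: [-2.2, -0.3, 0.5]
grip_width: 0.384
```

```bash
python3 -c "
from look import *
show([.588,-.099,.13],.072)
im=imaging.camera('scene')['frame'];crop('scene','g17',360,110,80,80,7,[],im)"
```

```text
t 21.2 p [ 0.5868 -0.0992  0.2099] F [-2.1952 -0.3044  0.5033] g 35.73521560641689 q [ 0.2103  0.4609 -0.1971  1.9028  0.1227  0.7923 -1.5523]
turn [0.0004 3.1414 0.0046] then lin mm [ 0.07   79.9157 -1.1805] lin now [-0.0503 79.9119  1.4145]
turn [ 0.0029 -0.0002 -0.0003] then lin mm [-0.07   79.9157  1.1805] lin now [-0.0503 79.9119  1.4145]
```

View pics/g17.png

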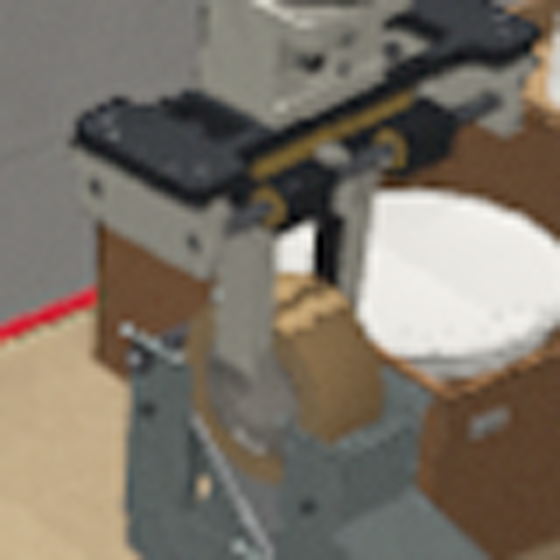

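carry_out --linear '[[0,11,1],[0,11,0],[0,11,0],[0,11,0],[0,11,0],[0,10,0],[0,8,0],[0,0,0],[0,0,0]]' --turn '[[0,0,0],[0,0,0],[0,0,0],[0,0,0],[0,0,0],[0,0,0],[0,0,0],[0,0,0],[0,0,0]]' --fingers '[25,25,25,25,25,25,25,25,25]'

```text
t: 22.38
tcp_pos: [0.5887, -0.0989, 0.138]
orientation: [-0.518, 0.518, -0.482, 0.482]
wrist_force: [-2.9, 0.4, -2.6]
grip_width: 0.385
```

```bash
python3 -c "
from look import *
show([.588,-.099,.132],.072)
im=imaging.camera('scene')['frame'];crop('scene','g18',360,110,80,80,7,[],im)"
```

```text
t 22.375 p [ 0.5887 -0.0989  0.138 ] F [-2.8566  0.4163 -2.5814] g 35.82417282171596 q [ 0.1932  0.5515 -0.1776  1.9633  0.1556  0.6402 -1.5826]
turn [0.0001 3.1415 0.001 ] then lin mm [-0.015   5.9904  0.7114] lin now [ 0.0157  5.9909 -0.7076]
turn [ 0.0006 -0.0001 -0.0001] then lin mm [ 0.015   5.9904 -0.7114] lin now [ 0.0157  5.9909 -0.7076]
```

View pics/g18.png

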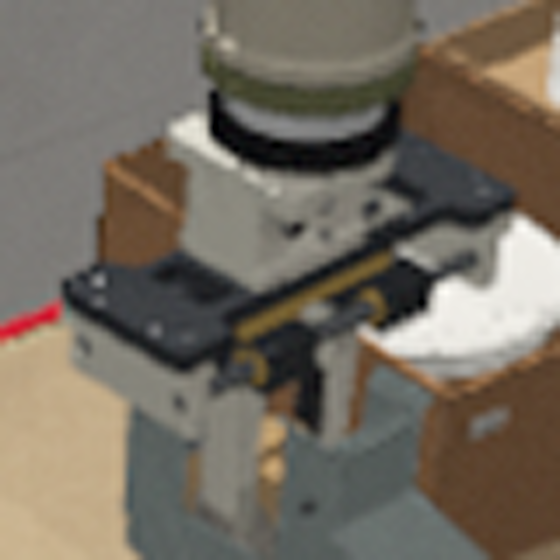

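carry_out --linear '[[0,3,0],[0,2,0],[0,0,0],[0,0,0]]' --turn '[[0,0,0],[0,0,0],[0,0,0],[0,0,0]]' --fingers '[25,25,25,25]'

```text
t: 22.92
tcp_pos: [0.589, -0.099, 0.1331]
orientation: [-0.518, 0.518, -0.482, 0.482]
wrist_force: [-1.8, 1.0, -0.5]
grip_width: 0.385
```

carry_out --linear '[[0,0,0],[0,0,0],[0,0,0],[0,0,0],[0,0,0],[0,0,0],[0,0,0],[0,0,0],[0,0,0],[0,0,0]]' --turn '[[0,0,0],[0,0,0],[0,0,0],[0,0,0],[0,0,0],[0,0,0],[0,0,0],[0,0,0],[0,0,0],[0,0,0]]' --fingers '[60,60,60,60,60,60,60,60,60,60]'

```text
t: 24.18
tcp_pos: [0.589, -0.099, 0.1331]
orientation: [-0.518, 0.518, -0.482, 0.482]
wrist_force: [-0.6, -0.1, -0.8]
grip_width: 0.642
```

```bash
python3 -c "
from look import *
show([.588,-.099,.132],.072);two('g19',350,100,130,160,400,150,80,150)
"
```

```text
t 24.175 p [ 0.589  -0.099   0.1331] F [-0.5883 -0.0519 -0.8159] g 59.682607043484914 q [ 0.1918  0.5581 -0.1758  1.9669  0.158   0.6295 -1.5847]
turn [-0.      3.1415  0.    ] then lin mm [0.0668 1.1032 0.9545] lin now [-0.0667  1.1032 -0.9545]
turn [ 0.     -0.0001  0.    ] then lin mm [-0.0668  1.1032 -0.9545] lin now [-0.0667  1.1032 -0.9545]
```

View pics/g19.png

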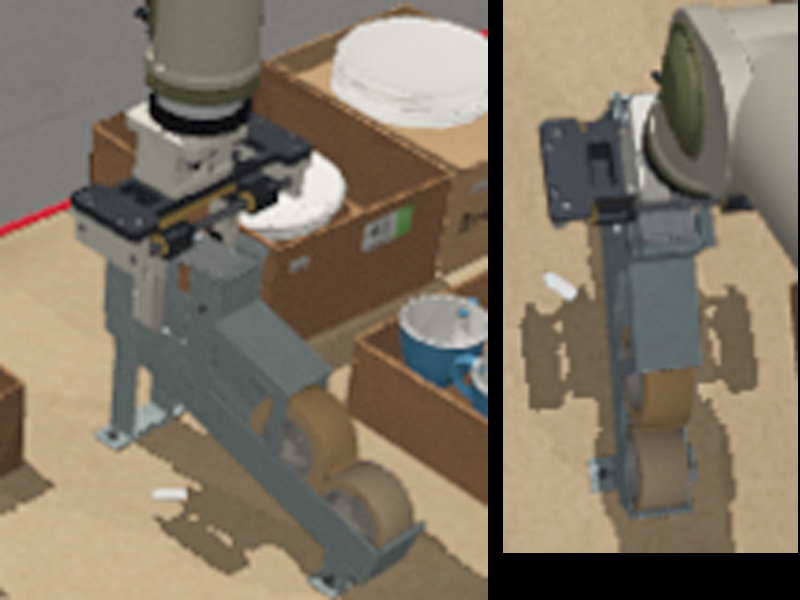

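Both rolls lie in order on the track. Retracting and checking once more.

carry_out --linear '[[0,-30,0],[0,-40,0],[0,-50,0],[0,-48,0],[0,0,0],[0,0,0],[0,0,0],[0,0,0]]' --turn '[[0,0,0],[0,0,0],[0,0,0],[0,0,0],[0,0,0],[0,0,0],[0,0,0],[0,0,0]]' --fingers '[60,60,60,60,60,60,60,60]'

```text
t: 25.28
tcp_pos: [0.5886, -0.099, 0.2999]
orientation: [-0.517, 0.518, -0.482, 0.481]
wrist_force: [0.5, -0.1, -0.7]
grip_width: 0.644
```

```bash
python3 -c "
from look import *
two('g20',350,100,130,160,170,150,300,190)
a=imaging.camera('scene')['frame'];cv2.imwrite('pics/end.png',a)
"
```

```text
(no output)
```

View pics/g20.png

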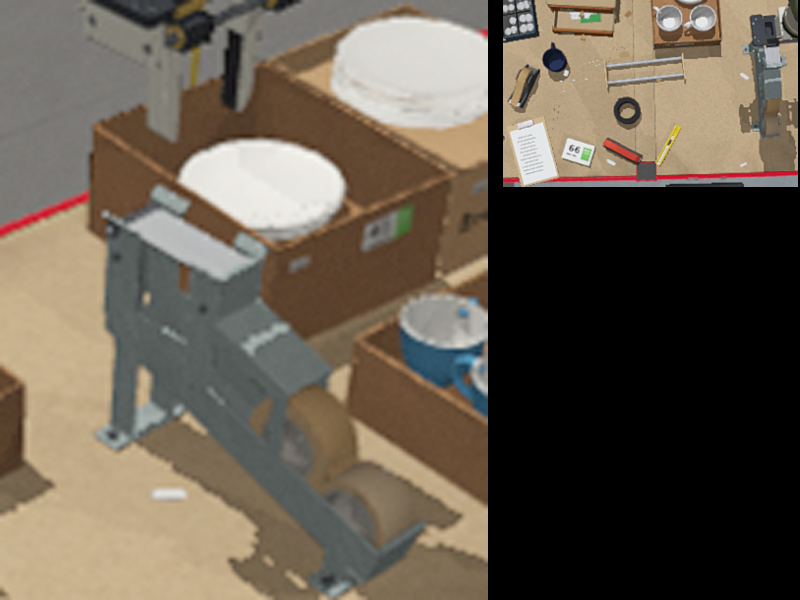

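View pics/end.png

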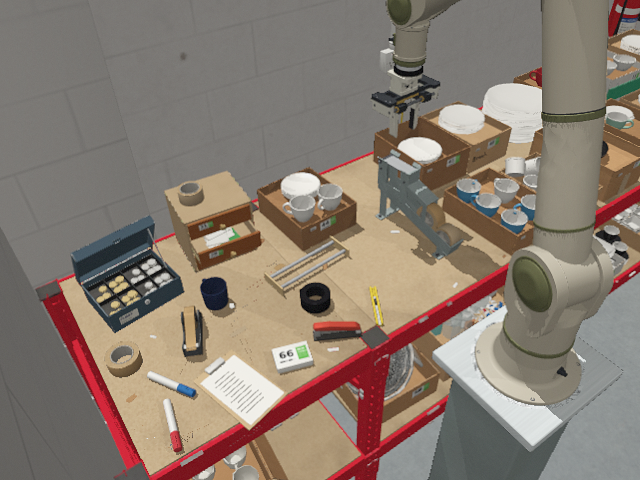

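Flap shut (scene ≈ (405,165)), used roll at the stop (≈ (447,240)) with the new roll touching behind it (≈ (433,215)), bystanders unmoved.

```bash
python3 -c "
from bench import finish_job
print(finish_job())"
```

```text
the job is handed in; nothing more can be done
None
```

The magazine is refilled and the job is handed in at about 25 s of robot time. I pushed the used roll down through the flap first, to about 31 mm below the rim, let it roll to the front stop, then did the same with the new roll.

- **Last pictures:** both cameras show the used roll against the front stop with the new roll touching behind it. The flap is shut, the cradle is empty, and the dispenser, stapler, cutter and mug are where they started.
- **Forces:** wrist force readings stayed below about 4 N throughout.
- **Disagreement:** the two cameras differed by about 2 mm on the cradle position, which was within the clearances.
- **Not measured:** I judged the final roll positions and the flap angle by eye from the pictures. The hand-in reported no verdict.

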